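Shut off and bleed a workshop air manifold

ROBOT

A 6-joint arm with a two-finger parallel gripper is mounted at the origin on the work surface. World frame = base frame: x ahead of the robot, y to its left, z up, the work surface at z = 0. Lengths are in m, angles in rad, forces in N, time in s.
With the tool pointing down it reaches from about 0.275 to 0.825 m from the base axis. Payload 4.9 kg.
Tool frame: the origin (TCP) lies midway between the tips of the shut fingers; the grasp point (between the pads) lies 19 mm behind it (bot.grip_depth is the distance from the TCP to the grasp point, in m); y points along the fingers, x is the direction in which the jaws open and shut, and the axes are right-handed (so a half turn about y gives the same grasp; the last joint's range is limited). The gripper opens to 85 mm and grips with 20 to 120 N. Pads are 22 mm wide; open, the fingers measure 114 mm over their backs; the gripper's body (76 mm by 85 mm) begins 54 mm behind the grasp point. The pads swing forward as they close: fully open they stand 13 mm farther back than shut.
Start: joints at [-1.381, 0.326, -0.193, 1.052, 0, 1.437], TCP at [0.175, -0.521, 0.231] pointing down, gripper open.
Joint ranges: [-2.65, 2.65], [-0.97, 1.79], [-1.3, 1.35], [-1.93, 2.1], [-1.47, 1.37], [-3.14, 3.14]. Speed limits (rad/s): [2.57, 2.57, 3.14, 3.14, 3.14, 3.14].

INTERFACE

Orientations are given as a unit quaternion [w, x, y, z].
In Python, from cell import bot gives the robot as it stands. Calls block until the motion is done:
- bot.move_pose(position, orientation): joint-space move of the TCP to a pose.
- bot.move_linear(position, speed=0.15, rotation=None, until_force=None): straight line of the TCP; rotation=None keeps the orientation; speed is the mean speed in m/s. With until_force (N) it stops when the force on the tool has changed by that much, and returns True; else False.
- bot.goto_joints(angles): joint-space move.
- bot.set_gripper(opening, grasp_force=None): opening from 0.0 (shut) to 1.0 (fully open); grasp_force is the grip in N (None keeps the last); returns when the fingers have stopped.
- bot.wait(seconds).
- bot.solve_ik(position, orientation): joint angles nearest the present ones, or None.
- bot.camera(name): name is "side" or "top" or "wrist"; returns the picture (420x560x3 uint8, red, green, blue); there is no depth.
- bot.calibration(name): a dict with "mtx" (3x3 intrinsics, pixels), "k1" (the pictures are not rectified: a ray, as slopes to the right and down, at radius r is drawn at 1 + k1 r^2 times it, then the intrinsics apply), "extrinsics" (4x4, takes a point from world to camera coordinates); the wrist camera has in their place "hand_eye" (4x4, takes a point from camera to tool coordinates, whose origin is the TCP and whose axes are the tool frame's). Camera axes: x right, y down, z forward; pixel columns grow to the right and rows downward; lengths in m; the calibration is good to about 2 mm. A picture is of the moment at which its call begins: read the wrist's pose just before it. calibration takes no time and is no camera call.
A pose or a line that the arm cannot do raises bot.PlanningError and nothing moves.
- bot.close_job(): hands the job in, once; it reports no verdict.
Trained networks look in the newest picture that a camera, given by its name, has taken for a name from the list of things; names that differ only in an ending like _2 or _b are one class to them, and where a whole thing is asked for, a point or a joint stands for the part that bears it (a point fixed in the world has none). Each returns a list of dicts, best first, with "confidence" (0 to 1); they miss things now and then, are a little off and sometimes report something else, mostly with a low value. They report only what shows in the picture. A call takes as long as a camera call. They do not tell look-alikes from the thing itself.
- bot.search_frame(camera, thing): "bbox" ([left, top, width, height] in pixels, round what is visible of it).
Readings, each from a call of its own:
- bot.read_clock(): time.
- bot.read_joint_positions(): joint angles.
- bot.read_joint_vel(): joint speeds.
- bot.read_joint_efforts(): joint torques, N m.
- bot.read_position(): TCP position.
- bot.read_tool_rot(): TCP orientation.
- bot.read_ft_force(): force on the tool from outside, world axes, zero at the start.
- bot.read_moment(): the same for the moment, N m.
- bot.read_gripper_width(): opening from 0.0 (shut) to 1.0 (fully open).
Only numpy, scipy, OpenCV 4.12 (cv2) and the standard library are available. Lean on these libraries where they do the work, as an engineer would, in place of code of your own. Each camera call takes 0.05 s, during which the arm holds its last target. There are 200 camera calls.

TASK

Make the bench air manifold safe to work on: push the red supply lever until it is fully shut, square across its pipe against its stop, and only then push the yellow bleed lever fully open, in line with its pipe against its stop, so that the trapped air is let out. Push each lever from the side with a fingertip, never taking it between the fingers, then draw the hand clear. Leave the blue service lever as it stands, and do not lift or shift the socket, brass plug, paste jar or spanner lying about.

Things in the scene. Friction and masses are not known exactly. Their poses are not given: they have to be found in the camera images.
- manifold: aluminium air manifold bar 425 x 40 x 40 mm, top 80 mm above the bench. Origin: on the bench under the row of three valve stems, 75 mm on the robot's side of the bar's centre line. +y: left along the bar; -x: towards the robot, where the valves' free ends point. Valves at 140 mm spacing, in any order, pipes along x. Pressure gauge 140 mm high on the bar's right-hand (-y) end.
- supply_lever (a joint): red lever (rad) of the supply valve: a blue pipe rises from a flange on the bench into it. 0 = shut, lever across the pipe, pointing to the manifold's +y; 1.571 = open, in line with the pipe, pointing to its -x. Opens counter-clockwise from above; a stop at each end; stiff (0.4 N m), stays where left. Starts at 1.15 to 1.57.
- supply_handle (a point): centre of the red plastic grip of the supply lever, 70 mm from the stem axis, 106 mm above the bench. Flat bar 60 mm long (its y, outward along the lever: 40 to 100 mm from the axis), 18 mm wide (x), 9 mm thick (z up). Valve bodies, fittings and bar stay 20 mm or more below its underside, apart from each valve's stem and nut (102 mm above the bench).
- supply_stem (a point): point on the upright turning axis of the red lever (supply valve), at the height of the grip's middle, 106 mm above the bench. Axes parallel to the manifold's.
- bleed_lever (a joint): yellow lever (rad) of the bleed valve, with a small copper-coloured silencer. 0 = shut, lever across the pipe, pointing to the manifold's +y; 1.571 = open, in line with the pipe, pointing to its -x. Opens counter-clockwise from above; a stop at each end; stiff (0.4 N m), stays where left. Starts at 0 to 0.06.
- bleed_handle (a point): centre of the yellow plastic grip of the bleed lever, 70 mm from the stem axis, 106 mm above the bench. Flat bar 60 mm long (its y, outward along the lever: 40 to 100 mm from the axis), 18 mm wide (x), 9 mm thick (z up). Valve bodies, fittings and bar stay 20 mm or more below its underside, apart from each valve's stem and nut (102 mm above the bench).
- bleed_stem (a point): point on the upright turning axis of the yellow lever (bleed valve), at the height of the grip's middle, 106 mm above the bench. Axes parallel to the manifold's.
- service_lever (a joint): blue lever (rad) of the service outlet valve, with a brass-sleeved quick coupling. 0 = shut, lever across the pipe, pointing to the manifold's +y; 1.571 = open, in line with the pipe, pointing to its -x. Opens counter-clockwise from above; a stop at each end; stiff (0.4 N m), stays where left. Starts at 0.9 to 1.57; to be left alone.
- service_handle (a point): centre of the blue plastic grip of the service lever, 70 mm from the stem axis, 106 mm above the bench. Flat bar 60 mm long (its y, outward along the lever: 40 to 100 mm from the axis), 18 mm wide (x), 9 mm thick (z up). Valve bodies, fittings and bar stay 20 mm or more below its underside, apart from each valve's stem and nut (102 mm above the bench).
- service_stem (a point): point on the upright turning axis of the blue lever (service valve), at the height of the grip's middle, 106 mm above the bench. Axes parallel to the manifold's.
- socket: chromed deep socket, loose, 27 mm across and 62 mm high, standing on the bench between two valves; origin at the centre of its underside. To be left alone.
- plug: small brass hose plug, loose, 22 mm across and 44 mm high, standing on the bench between two valves; origin at the centre of its underside. To be left alone.
- paste_jar: white jar of sealing paste with a black lid and a blue label, loose, 56 mm across, 70 mm high, standing on the bench in front of the valves; origin at the centre of its underside. To be left alone.
- spanner: steel spanner, loose, 170 mm long, lying on the bench in front of the valves, along its own x; origin at the underside of its middle. To be left alone.
There are look-alikes about, which are no part of the job. Leave any purple or turquoise look-alike of the part that bears supply_lever alone.

How it is judged:
On the way, in this order (a step that is already met when the one before it is completed fails the run):
1. the red supply lever is pushed fully shut while the yellow bleed is still shut (value of joint supply_lever below 0.09 rad and value of joint bleed_lever below 0.3 rad), for 0.2 s.
2. the yellow bleed lever is pushed fully open with the supply shut (value of joint bleed_lever above 1.48 rad and value of joint supply_lever below 0.09 rad), for 0.2 s.
At the end, for the whole second after the job is handed in: Red supply lever within 0.09 rad (5 degrees) of shut, yellow bleed lever within 0.09 rad of fully open, both at rest; the blue lever's grip within 12 mm of where it was; the socket, plug, jar and spanner within 20 mm of where they were and not tipped (all of step 2 and distance of service_handle from where it was at the start of the episode below 0.012 m and velocity of joint supply_lever between -0.05 and 0.05 rad/s and velocity of joint bleed_lever between -0.05 and 0.05 rad/s and distance of each of socket, plug, paste_jar, spanner from where it was at the start of the episode below 0.02 m and angle between each of socket, plug, paste_jar, spanner's own z axis and vertical below 0.2 rad); the robot touches nothing.
It fails at once if the bleed is opened (past 0.3 rad) before the supply is shut (below 0.15 rad) (value of joint bleed_lever above 0.3 rad and value of joint supply_lever above 0.15 rad).
It fails at once if a lever is taken between the fingers instead of being pushed ((x of the grasp point in the frame of supply_handle between -0.006 and 0.006 m and y of the grasp point in the frame of supply_handle between -0.042 and 0.042 m and z of the grasp point in the frame of supply_handle between -0.012 and 0.012 m) or (x of the grasp point in the frame of bleed_handle between -0.006 and 0.006 m and y of the grasp point in the frame of bleed_handle between -0.042 and 0.042 m and z of the grasp point in the frame of bleed_handle between -0.012 and 0.012 m) or (x of the grasp point in the frame of service_handle between -0.006 and 0.006 m and y of the grasp point in the frame of service_handle between -0.042 and 0.042 m and z of the grasp point in the frame of service_handle between -0.012 and 0.012 m)).
It fails at once if the blue service lever is turned (its grip moves more than 12 mm) (distance of service_handle from where it was at the start of the episode above 0.012 m).
It fails at once if a loose thing on the bench is lifted, carried or shoved (moved more than 20 mm) (distance of any of socket, plug, paste_jar, spanner from where it was at the start of the episode above 0.02 m).
It also fails if it takes over 58 s, if anything falls off the work surface, if the arm or the gripper's body presses on something with over 40 N, if the wrist force passes 120 N, or if a joint passes its speed limit or range.

## Working session

There is one attempt and no reset: what is moved stays moved. The work goes in short steps, each a Python script; the robot and the scene stay as the last script left them, time stands still between calls to the robot, and variables do not carry over. Pictures are saved under pics/ and viewed, about 8 in all and at most 12, crops included, and the job is handed in when it is done.

```bash
ls; mkdir -p pics; python3 - <<'E'
from cell import bot
import cv2
for c in ("top","side"):
    im=bot.camera(c); cv2.imwrite(f"pics/{c}0.png",im[:,:,::-1])
    for t in ("supply_handle","bleed_handle","service_handle","supply_stem","manifold","socket","plug","paste_jar","spanner"):
        try: print(c,t,[(d["bbox"],round(d["confidence"],2)) for d in bot.search_frame(c,t)][:3])
        except Exception as e: print(c,t,e)
    k=bot.calibration(c); print(k)
print(bot.calibration("wrist"),bot.read_clock(),bot.read_tool_rot())
E
```

```text
pics
top supply_handle [([117.7, 253.0, 64.0, 17.2], 0.95), ([96.1, 117.1, 69.0, 19.6], 0.87), ([250.5, 177.9, 16.7, 65.5], 0.66)]
top bleed_handle [([356.9, 140.8, 57.4, 26.9], 0.86)]
top service_handle [([313.1, 163.8, 27.1, 55.4], 0.87)]
top supply_stem [([93.8, 93.7, 90.2, 85.4], 0.97), ([119.8, 227.8, 83.6, 78.2], 0.95), ([247.6, 155.5, 29.5, 86.9], 0.6)]
top manifold [([207.8, 81.0, 236.7, 84.0], 0.78), ([356.0, 141.4, 59.7, 23.1], 0.7), ([249.9, 179.9, 18.7, 62.5], 0.65)]
top socket [([357.9, 185.5, 23.1, 16.1], 0.77)]
top plug [([294.8, 200.3, 7.4, 14.9], 0.54)]
top paste_jar [([286.8, 250.6, 32.0, 25.6], 0.9)]
top spanner [([381.9, 190.7, 18.9, 86.4], 0.62)]
{'mtx': array([[439.75568637,   0.        , 275.53401127],
       [  0.        , 439.75568637, 211.12650573],
       [  0.        ,   0.        ,   1.        ]]), 'k1': -0.06418530646011668, 'extrinsics': array([[ 0.00216862, -0.99917487,  0.04055707,  0.02326935],
       [-0.99809017, -0.00466654, -0.06159744,  0.49539811],
       [ 0.06173587, -0.04034603, -0.99727673,  0.83796264],
       [ 0.        ,  0.        ,  0
[... 1029 characters left out ...]
0.75642469, -0.64803551,  0.8089795 ],
       [ 0.        ,  0.        ,  0.        ,  1.        ]])}
{'mtx': array([[307.69105003,   0.        , 277.1169303 ],
       [  0.        , 307.69105003, 210.82619731],
       [  0.        ,   0.        ,   1.        ]]), 'k1': -0.07051777153852476, 'hand_eye': array([[ 9.99999774e-01,  6.64862731e-04,  9.47083924e-05,
        -9.61405846e-04],
       [ 8.38532886e-05, -2.63533704e-01,  9.64650185e-01,
        -1.42845036e-01],
       [ 6.66318810e-04, -9.64649960e-01, -2.63533700e-01,
         6.58939492e-02],
       [ 0.00000000e+00,  0.00000000e+00,  0.00000000e+00,
         1.00000000e+00]])} 1.0 [ 0.5740617  -0.57406138  0.41286456 -0.41285536]
```

View pics/top0.png

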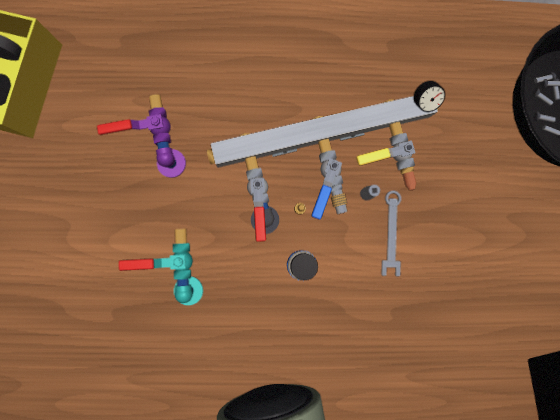

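View pics/side0.png

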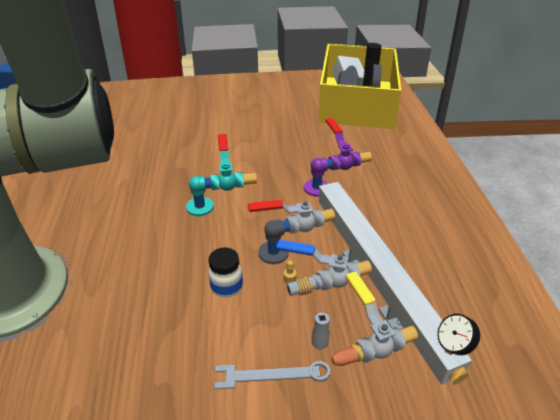

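Top picture: the real red lever has its grip at (260,223) and its stem at (258,186), on the dark flange. The blue stem is at (333,166), and the yellow stem is at (403,149) with its grip at (373,157) pointing left. The purple (158,122) and turquoise (180,262) look-alikes stand well off to the left. The side view agrees. Next I fit the manifold pose and lever angles to the grip colours in both views.

```bash
cat > h.py <<'E'
import numpy as np, cv2
from cell import bot
from scipy.optimize import least_squares
from scipy.spatial.transform import Rotation as Rn
def project(P,k,T=None):
    T=k["extrinsics"] if T is None else T
    P=np.atleast_2d(P)@T[:3,:3].T+T[:3,3]
    return cv2.projectPoints(P,np.zeros(3),np.zeros(3),k["mtx"],np.array([k["k1"],0,0,0.]))[0][:,0]
def T_wrist(k):
    q=bot.read_tool_rot(); T=np.eye(4); T[:3,:3]=Rn.from_quat(np.r_[q[1:],q[0]]).as_matrix(); T[:3,3]=bot.read_position()
    return np.linalg.inv(T@k["hand_eye"])
HUE={"supply":((0,6),(174,180)),"bleed":((24,34),),"service":((104,118),)}
def blob(im,name,near,rad=60):
    """centroid, long-axis rect of the colour blob nearest the pixel `near`"""
    hsv=cv2.cvtColor(im,cv2.COLOR_RGB2HSV); m=np.zeros(im.shape[:2],np.uint8)
    for a,b in HUE[name]: m|=cv2.inRange(hsv,(a,140,70),(b,255,255))
    n,l,s,c=cv2.connectedComponentsWithStats(m)
    ok=[i for i in range(1,n) if s[i,4]>40 and np.hypot(*(c[i]-near))<rad]
    i=max(ok,key=lambda i:s[i,4]); pts=np.argwhere(l==i)[:,::-1].astype(np.float32)
    return c[i],cv2.minAreaRect(pts),s[i,4]
def stem(p,dy): c,s=np.cos(p[2]),np.sin(p[2]); return np.array([p[0]-s*dy,p[1]+c*dy])
def grip(p,dy,q,r=.07): a=p[2]+np.pi/2+q; return stem(p,dy)+r*np.array([np.cos(a),np.sin(a)])
OFF={"supply":.14,"service":0.,"bleed":-.14}
def quat(phi):  # tool down, jaw axis (x) along heading phi
    c,s=np.cos(phi),np.sin(phi); q=Rn.from_matrix(np.array([[c,0,-s],[s,0,c],[0,-1,0]])).as_quat()
    return np.r_[q[3],q[:3]]
E
cat > fit.py <<'E'
from h import *
near={"top":dict(supply=(260,223),service=(321,202),bleed=(373,157)),"side":dict(supply=(265,206),service=(296,248),bleed=(361,289))}
nut=dict(supply=(258,186),service=(333,166),bleed=(403,149))
ims={c:cv2.imread(f"pics/{c}0.png")[:,:,::-1].copy() for c in near}
K={c:bot.calibration(c) for c in near}
obs=[(c,n,*blob(ims[c],n,near[c][n],25)) for c in near for n in OFF]
for o in obs: print(o[0],o[1],np.round(o[2],1),np.round(o[3][1],1),o[4])
names=list(OFF)
def res(p):
    r=[]
    for c,n,cen,rect,a in obs:
        q=p[3+names.index(n)]
        r+=list(project(np.r_[grip(p,OFF[n],q),.1085],K[c])[0]-cen)
        if c=="top":
            d=np.diff(project([np.r_[grip(p,OFF[n],q,.04),.1105],np.r_[grip(p,OFF[n],q,.1),.1105]],K[c]),axis=0)[0]
            b=cv2.boxPoints(rect); e=max((b[1]-b[0],b[2]-b[1]),key=np.linalg.norm); e=e/np.linalg.norm(e)
            r.append(d[0]*e[1]-d[1]*e[0])
    for n in names: r+=list(.4*(project(np.r_[stem(p,OFF[n]),.102],K["top"])[0]-nut[n]))
    return r
s=least_squares(res,[.55,-.1,.2,1.4,1.2,.03],loss="soft_l1")
print("pose",np.round(s.x,4)); print("res",np.round(res(s.x),1))
for n in names: print(n,"stem",stem(s.x,OFF[n]).round(4),"grip",grip(s.x,OFF[n],s.x[3+names.index(n)]).round(4))
np.save("pose.npy",s.x)
E
python3 fit.py
```

```text
top supply [259.6 223.8] [34.4 10.4] 356
top service [321.3 201.5] [10.  33.4] 332
top bleed [374.9 153.1] [ 8.4 32.1] 107
side supply [265. 205.] [ 8.7 34.5] 297
side service [290.9 247.1] [44.2 13.3] 435
side bleed [360.3 287.6] [36.3 11.1] 390
pose [ 0.5725 -0.0765  0.2592  1.3695  0.9596  0.054 ]
res [ 0.8  0.5 -0.2  0.9 -0.1 -0.2 -0.7  3.4  1.7 -0.4 -0.8  5.  -1.  -0.2
 -0.7  0.1 -0.7  0.8 -0.5  2.6 -1.3]
supply stem [0.5366 0.0589] grip [0.4667 0.0548]
service stem [ 0.5725 -0.0765] grip [ 0.5068 -0.0523]
bleed stem [ 0.6084 -0.2118] grip [ 0.5868 -0.1452]
```

The fit is consistent to about a pixel, except that the yellow mask was partial in the top view. I'll widen its hue range and refit.

```bash
python3 - <<'E'
import cv2
im=cv2.imread("pics/top0.png"); print(cv2.cvtColor(im[152:162,360:390:4],cv2.COLOR_BGR2HSV)[::3].tolist())
E
sed -i 's/"bleed":((24,34),)/"bleed":((22,36),)/' h.py; python3 fit.py
```

```text
[[[12, 140, 149], [13, 139, 149], [18, 148, 153], [26, 164, 224], [30, 143, 229], [30, 142, 230], [30, 139, 231], [29, 144, 230]], [[25, 168, 221], [30, 143, 230], [30, 141, 230], [30, 137, 230], [30, 136, 231], [30, 139, 230], [30, 137, 230], [30, 139, 231]], [[30, 138, 231], [30, 137, 230], [30, 136, 229], [30, 135, 231], [30, 134, 230], [29, 145, 227], [21, 176, 207], [13, 143, 134]], [[30, 134, 230], [30, 129, 231], [29, 137, 229], [23, 171, 212], [16, 151, 113], [12, 140, 138], [13, 144, 140], [13, 144, 140]]]
top supply [259.6 223.8] [34.4 10.4] 356
top service [321.3 201.5] [10.  33.4] 332
top bleed [373.9 155.2] [ 9.5 32.8] 164
side supply [265. 205.] [ 8.7 34.5] 297
side service [290.9 247.1] [44.2 13.3] 435
side bleed [360.3 288.1] [37.2 12.2] 429
pose [ 0.571  -0.0764  0.2463  1.3856  0.9684  0.0115]
res [ 0.6  0.3 -0.1  0.8  0.7 -0.  -0.1  1.   0.4 -0.2 -1.   4.2 -1.1  0.
 -1.5 -0.  -0.7  0.8 -0.2  2.7 -0.6]
supply stem [0.5369 0.0594] grip [0.467  0.0551]
service stem [ 0.571  -0.0764] grip [ 0.5054 -0.052 ]
bleed stem [ 0.6052 -0.2122] grip [ 0.5873 -0.1445]
```

```bash
sed -i 's/(a,140,70)/(a,115,70)/' h.py; python3 fit.py | tail -6
cat >> h.py <<'E'
def fpos(p,name,q,d,side,z=.092,r=.072):
    a=p[2]+np.pi/2+q; u=np.array([np.cos(a),np.sin(a)]); n=np.array([-u[1],u[0]])
    return np.r_[stem(p,OFF[name])+r*u+side*d*n,z]
def push(p,name,q0,q1,side,phi):
    """push the lever from q0 to q1, finger centre on the higher-q (side=+1) or lower-q (-1) side"""
    Q=quat(phi); W=fpos(p,name,q0,.036,side); 
    bot.move_pose(np.r_[W[:2],.2],Q); print("above",bot.read_position().round(4))
    if bot.move_linear(W,.1,until_force=8): print("touched coming down",bot.read_position(),bot.read_ft_force()); return False
    n=int(np.ceil(abs(q1-q0)/.17)); qs=np.linspace(q0,q1,n+1)
    for q in qs[:-1]:
        if bot.move_linear(fpos(p,name,q,.020,side),.05,until_force=25): print("stopped early at",q,bot.read_ft_force()); return False
    hit=bot.move_linear(fpos(p,name,q1-side*.17,.020,side),.03,until_force=15)
    x=bot.read_position(); print("end hit",hit,x.round(4),"wanted about",fpos(p,name,q1,.02,side).round(4),bot.read_ft_force().round(1),bot.read_clock())
    return hit
def retreat(p,name,q,side):
    x=bot.read_position(); v=fpos(p,name,q,.025,side)-fpos(p,name,q,0,side)
    bot.move_linear(x+v,.08); bot.move_linear(np.r_[(x+v)[:2],.24],.2)
E
python3 - <<'E'
from h import *
p=np.load("pose.npy")
print(bot.read_clock())
for name,q0,q1,side,base in (("supply",p[3],0,1,(1.571,-1.571)),("bleed",p[5],1.571,-1,(0,np.pi))):
    for b in base:
        for q in (q0,q1):
            J=bot.solve_ik(fpos(p,name,q,.036,side),quat(p[2]+b)); print(name,round(b,2),None if J is None else np.round(J,2), fpos(p,name,q,.036,side).round(3))
E
```

```text
pose [ 0.5709 -0.0756  0.2447  1.3941  0.9767  0.0144]
res [ 0.4  0.4  0.2  0.6  0.8 -0.1  0.5  0.3  0.4 -0.2 -1.1  3.9 -1.3 -0.2
 -1.7 -0.2 -0.7  0.6 -0.2  2.6 -0.5]
supply stem [0.537  0.0602] grip [0.4671 0.0554]
service stem [ 0.5709 -0.0756] grip [ 0.5051 -0.0517]
bleed stem [ 0.6048 -0.2115] grip [ 0.5869 -0.1438]
1.0
supply 1.57 [-0.12  0.33 -0.59  0.65  0.   -0.36] [0.468 0.019 0.092]
supply 1.57 [ 0.1   0.38 -0.51  0.68  0.   -0.15] [0.485 0.121 0.092]
supply -1.57 [-0.12  0.33 -0.59  0.65  0.    2.78] [0.468 0.019 0.092]
supply -1.57 [ 0.1   0.38 -0.51  0.68  0.    2.99] [0.485 0.121 0.092]
bleed 0 [-0.33  0.6  -0.14  0.84  0.    1.  ] [ 0.621 -0.133  0.092]
bleed 0 [-0.48  0.48 -0.35  0.74  0.    0.84] [ 0.526 -0.194  0.092]
bleed 3.14 [-0.33  0.6  -0.14  0.84  0.   -2.14] [ 0.621 -0.133  0.092]
bleed 3.14 [-0.48  0.48 -0.35  0.74  0.   -2.3 ] [ 0.526 -0.194  0.092]
```

```bash
python3 - <<'E'
from h import *
p=np.load("pose.npy")
bot.set_gripper(0.); print(bot.read_gripper_width())
if push(p,"supply",p[3],0,1,p[2]+np.pi/2):
    bot.wait(.3); retreat(p,"supply",0,1)
im=bot.camera("side"); cv2.imwrite("pics/side1.png",im[:,:,::-1])
im=bot.camera("top"); cv2.imwrite("pics/top1.png",im[:,:,::-1]); print(bot.read_clock())
E
```

```text
0.0009766806563328218
above [0.4678 0.0188 0.2001]
end hit True [0.4997 0.1245 0.0908] wanted about [0.5001 0.1252 0.092 ] [-0.2 -0.1  0.5] 9.2917
11.05
```

View pics/side1.png

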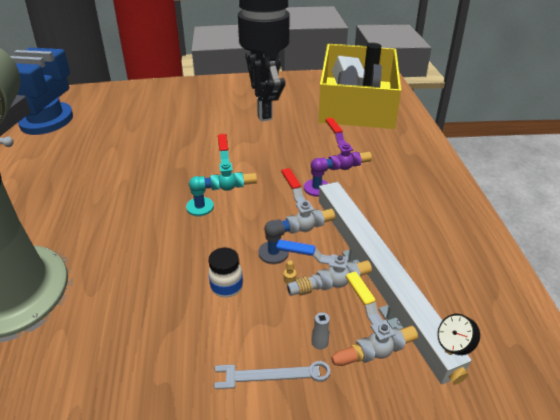

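The red lever now lies across its pipe, with its grip at (291,178); the other levers and the loose things look unmoved. I'll measure its angle before touching the yellow one.

```bash
cat > ang.py <<'E'
from h import *
def angle(cam,file,name,near,p):
    im=cv2.imread(file)[:,:,::-1].copy(); k=bot.calibration(cam); c,rect,a=blob(im,name,near,25)
    f=lambda q:(project(np.r_[grip(p,OFF[name],q[0]),.1085],k)[0]-c)
    q=min((least_squares(f,[g]) for g in (0.,.8,1.5)),key=lambda s:s.cost)
    b=cv2.boxPoints(rect); e=max((b[1]-b[0],b[2]-b[1]),key=np.linalg.norm); e=e/np.linalg.norm(e)
    g=lambda q:[np.cross(np.diff(project([np.r_[grip(p,OFF[name],q[0],r),.1105] for r in (.04,.1)],k),axis=0)[0],e)]
    print(cam,name,"angle from centre",q.x.round(3),"res px",f(q.x).round(1),"from direction",least_squares(g,q.x).x.round(3),a)
if __name__=="__main__":
    import sys,warnings; warnings.simplefilter("ignore"); i=sys.argv[1]; p=np.load("pose.npy")
    N={"0":dict(supply=(265,206),bleed=(361,289)),"1":dict(supply=(291,178),bleed=(361,289)),"2":dict(supply=(291,178),bleed=(335,325))}[i]
    M={"0":dict(supply=(260,223),bleed=(373,157)),"1":dict(supply=(222,195),bleed=(373,157)),"2":dict(supply=(222,195),bleed=(410,185))}[i]
    for n in N:
        for cam,d in (("side",N),("top",M)):
            try: angle(cam,f"pics/{cam}{i}.png",n,d[n],p)
            except Exception as e: print(cam,n,"not seen",e)
E
python3 ang.py 0; python3 ang.py 1
```

```text
side supply angle from centre [1.436] res px [ 0. -0.] from direction [1.392] 298
top supply angle from centre [1.385] res px [0.  0.4] from direction [1.389] 360
side bleed angle from centre [0.021] res px [-0.5 -1.6] from direction [0.018] 437
top bleed angle from centre [0.004] res px [ 0.4 -0.1] from direction [0.026] 312
side supply angle from centre [-0.] res px [-0.2 -1. ] from direction [0.011] 206
top supply not seen max() iterable argument is empty
side bleed angle from centre [0.021] res px [-0.5 -1.5] from direction [0.018] 437
top bleed angle from centre [0.004] res px [ 0.4 -0.1] from direction [0.026] 312
```

The red lever measures 0.00 by its centre and 0.01 by its direction, so it is shut. Now the yellow.

```bash
python3 - <<'E'
from h import *
p=np.load("pose.npy")
if push(p,"bleed",p[5],np.pi/2,-1,p[2]):
    bot.wait(.3); retreat(p,"bleed",np.pi/2,-1)
    bot.move_pose([.33,.2,.3],quat(p[2]))
for c in ("side","top"): cv2.imwrite(f"pics/{c}2.png",bot.camera(c)[:,:,::-1])
print(bot.read_clock(),bot.read_ft_force().round(1))
E
python3 ang.py 2
```

```text
above [ 0.6207 -0.1318  0.1996]
end hit True [ 0.5303 -0.2093  0.0911] wanted about [ 0.5301 -0.2095  0.092 ] [-0.5  0.9  1.4] 17.8917
21.25 [ 0.8 -0.2  0.1]
side supply angle from centre [-0.] res px [-0.2 -1. ] from direction [0.011] 206
top supply angle from centre [-0.011] res px [ 0.3 -0.1] from direction [0.008] 361
side bleed angle from centre [1.599] res px [ 0.1 -0.1] from direction [1.577] 607
top bleed angle from centre [1.567] res px [0.2 0.8] from direction [1.557] 319
```

View pics/side2.png

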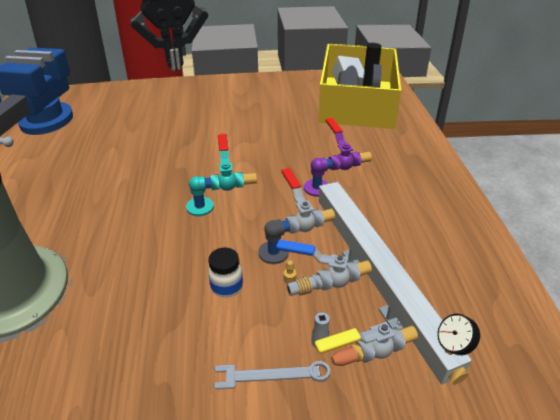

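View pics/top2.png

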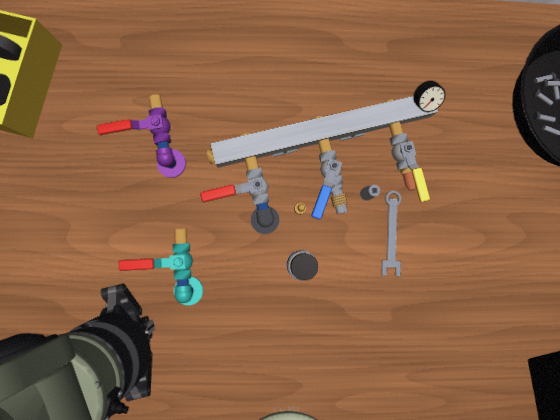

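Both pictures show the red lever across its pipe (top view, 218,193) and the yellow in line with its pipe (421,184). The gauge needle has moved, and the blue lever, socket, plug, jar and spanner are at the same pixels as before. The hand is clear, so I'm handing in.

```bash
python3 -c "
from cell import bot
bot.close_job()"
```

```text
the job is handed in; nothing more can be done
```

The manifold is safe to work on and the job is handed in. With shut fingers I pushed the red supply lever to its stop from the side. I measured it shut, then pushed the yellow bleed lever to its stop and drew the hand clear, at about 21 s on the clock.

| Lever | Target (rad) | Side camera, centre / direction | Top camera, centre / direction |
|---|---|---|---|
| Red supply | 0 (shut) | 0.00 / 0.01 | -0.01 / 0.01 |
| Yellow bleed | 1.571 (open) | 1.60 / 1.58 | 1.57 / 1.56 |

- **Stops:** both pushes ended on the force trigger, within about 1 mm of where I expected the fingertip to be. The force had fallen back to near zero when I read it just after each stop, so I relied on the camera angles instead.
- **Left alone:** the blue lever, socket, plug, jar, spanner and the purple and turquoise look-alikes appear unmoved. I judged this by eye from the before and after pictures and did not measure it.
- **Disagreements:** in the first position fit, the blue grip was about 4 px off in the side view. The red lever was hidden in the top view straight after its push, so only the side camera confirmed it before I opened the bleed.

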